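Mount a watch on the tilted microphone of a timing machine

TASK

Put the pocket watch on the timing machine's microphone stand for its rate test: open the stand's sliding jaw, lay the watch dial up on the tilted bed with its crown pointing down the slope at the pickup pin, then slide the jaw down the bed gently until it holds the case home against the two lower pegs, with the crown keeping the pin pressed in. Leave the bed at the tilt it is set to, let go of everything, and do not disturb the other tools on the bench.

Things in the scene. Friction and masses are not known exactly. Their poses are not given: they have to be found in the camera images.
- watch_center (a point): Centre (half-way up) of the loose pocket watch: round steel case 54 mm across, 13 mm thick, white dial, about 0.11 kg, starting dial up on the cushion. z points out of the dial. Stem and 10 mm crown stick out of the rim along the watch's own -x axis, at mid thickness; the crown's end is 43 mm from the centre. No bow. The crown may point up to 1.2 rad either side of world -x.
- cushion: Black round casing cushion under the watch, fixed to the bench, 26 mm high; 41 mm across at its top (so the watch's rim overhangs it all round) and 62 mm across in its lowest 9 mm. Origin at the centre of its underside.
- stand: Black tubular foot and column of the microphone stand, fixed to the bench. About 165 mm long in x, 136 mm wide in y and 24 mm high, with the column in the middle; origin on the bench under the tilting head's pivot, which lies 100 mm up. Its -x axis is the low side of the bed.
- seat (a point): Point of the tilted bed's surface under the middle of the watch when it is home. x runs up the slope, y across, z square out of the bed. The bed is an aluminium rail 34 mm wide, 14 mm thick: the watch overhangs it 10 mm each side and fingers can pass beside it. Two slippery nylon pegs, 10 mm thick, 16 mm high, stand at x -27, y +-17 mm on a 52 mm wide cross piece from x -51 to -21 mm.
- home (a point): Where the watch's centre is when home, 6.5 mm out of the bed above the seat, with the same axes as the seat. The watch's axes are then parallel to these (crown down the slope), its rim touches both fixed pegs and its crown has pushed the pin in by 5.5 mm. The free pin's tip lies at x -37.5, y 0, z 0 mm from here.
- cradle (a joint): Tilt of the bed from level, 0.43 to 0.64 rad. A stiff friction joint (12 N m) that stays as it is set.
- pin (a joint): How far the spring pickup pin is pressed in, along the bed: 0 free, 0.0055 m with the watch home, 0.008 its stop. The pin has a round steel head 8 mm across. It takes 1.5 N to start it and 2.5 N when the watch is home, more than the watch's own weight on the slope gives.
- jaw (a joint): Opening of the sliding jaw along the bed (m): 0 closed, growing up the slope to 0.052; 0.020 when it just touches a watch that is home; starts at 0 to 0.03. Friction of 5 N keeps it where it is left. Steel carriage 46 mm wide, 12 mm high above the bed, 42 mm long, with two nylon pegs (10 mm thick, 16 mm high, 34 mm apart) at its lower edge that bear on the watch's rim.
- lug (a point): Grip point on the jaw's black thumb lug, which stands square out of the bed (axes as the bed's): 12 mm thick across the bed (y), 16 mm along it (x), from the carriage to 54 mm above the bed. The point is 40 mm above the bed, 14 mm below the lug's top, and 24 mm up the slope from the line of the jaw's pegs. It moves with the jaw.
- pickup_block (a point): Centre of the black pickup housing at the lower end of the bed, 26 mm long, 46 mm wide, 22 mm high above the bed; it turns with the bed.
- fitting_press: Loose hand-fitting press of steel with a round base, 60 mm across and 136 mm tall, 0.55 kg, standing between the stand and the cushion. Origin at the centre of its underside, z up.
- driver_stand: Loose round screwdriver stand with nine upright drivers, 94 mm across, 120 mm tall, 0.5 kg. Origin at the centre of its underside, z up.
- dust_cover: Loose tray under a clear dome with a knob, 116 mm across, 84 mm tall, 0.3 kg. Origin at the centre of its underside, z up.
- loupe: Loose black eye loupe standing on its wide end, 36 mm across, 32 mm tall, 40 g. Origin at the centre of its underside, z up.
Not all that is in view belongs to the job. Of the things that look like the stand, the larger one is meant.

How it is judged:
At the end, for the whole second after the job is handed in: The watch rests dial up on the bed within 5 mm of home, flat on the bed within 0.08 rad and with its crown down the slope within 0.2 rad; the crown holds the pin pressed in by more than 4 mm; the jaw bears on the case (over 0.3 N); the watch is at rest and released (value of joint pin above 0.004 m and distance between watch_center and home below 0.005 m and angle between the z axis of watch_center and the z axis of home, either way round below 0.08 rad and angle between the x axis of watch_center and the x axis of home, either way round below 0.2 rad and angle between watch_center's own z axis and vertical below 0.9 rad and contact force between jaw and watch above 0.3 N and linear speed of watch below 0.01 m/s); the robot touches nothing.
It fails at once if the watch is struck, dropped onto or squeezed in the stand with more than 60 N (contact force between watch and stand above 60 N).
It fails at once if the bed's tilt is changed (its lower end moves more than 8 mm) (distance of pickup_block from where it was at the start of the episode above 0.008 m).
It fails at once if the fitting press, screwdriver stand, dust cover or loupe is shifted by more than 20 mm or tipped (distance of any of fitting_press, driver_stand, dust_cover, loupe from where it was at the start of the episode above 0.02 m or angle between any of fitting_press, driver_stand, dust_cover, loupe's own z axis and vertical above 0.3 rad).
It also fails if it takes over 59 s, if anything falls off the work surface, if the arm or the gripper's body presses on something with over 40 N, if the wrist force passes 120 N, or if a joint passes its speed limit or range.

ROBOT

A 6-joint arm with a two-finger parallel gripper is mounted at the origin on the work surface. World frame = base frame: x ahead of the robot, y to its left, z up, the work surface at z = 0. Lengths are in m, angles in rad, forces in N, time in s.
With the tool pointing down it reaches from about 0.325 to 1 m from the base axis. Payload 5.1 kg.
Tool frame: the origin (TCP) lies at the very end of the fingers, on their centre line; the grasp point (between the pads) lies 19 mm behind it; z points along the fingers, y is the direction in which the jaws open and shut (so a half turn about z gives the same grasp; the last joint's range is limited). The gripper opens to 85 mm and grips with 20 to 120 N. Pads are 22 mm wide; open, the fingers measure 114 mm over their backs; the gripper's body (76 mm by 85 mm) begins 54 mm behind the grasp point. The pads swing forward as they close: fully open they stand 13 mm farther back than shut.
Start: joints at [1.11, 0.124, 1.65, -0, 1.367, -0.083], TCP at [0.24, 0.604, 0.231] pointing down, gripper open.
Joint ranges: [-2.61, 2.61], [-1.02, 2.33], [0.03, 2.71], [-1.35, 4.49], [0.32, 2.68], [-2.91, 2.91]. Speed limits (rad/s): [2.57, 2.57, 3.14, 3.14, 3.14, 3.14].

INTERFACE

Orientations are given as a 3x3 rotation matrix whose columns are the frame's x, y, z axes.
In Python, from station import robot gives the robot as it stands. Calls block until the motion is done:
- robot.move_ptp(position, orientation): joint-space move of the TCP to a pose.
- robot.move_straight(position, rate=0.15, ori=None): straight line of the TCP; ori=None keeps the orientation; rate is the mean speed in m/s.
- robot.movej(angles): joint-space move.
- robot.gripper_to(opening): finger opening in m; the grip force is fixed at half the most; returns when the fingers have stopped.
- robot.sleep(seconds).
- robot.inverse_kinematics(position, orientation): joint angles nearest the present ones, or None.
- robot.observe(): the state.
- robot.read_camera(name): name is "scene" or "top"; returns (picture, depth): 400x640x3 uint8, red, green, blue; 400x640 float32, m along the optical axis (not along the pixel's ray), 0 where there is no reading.
- robot.camera_info(name): a dict with "intrinsics" (3x3 intrinsics, pixels), "k1" (the pictures are not rectified: a ray, as slopes to the right and down, at radius r is drawn at 1 + k1 r^2 times it, then the intrinsics apply), "R" (3x3) and "t" (3): a world point X has camera coordinates R X + t. Camera axes: x right, y down, z forward; pixel columns grow to the right and rows downward; lengths in m; the calibration is good to about 2 mm. A picture is of the moment at which its call begins. camera_info takes no time and is no camera call.
A pose or a line that the arm cannot do raises robot.PlanningError and nothing moves.
- robot.hand_in(): hands the job in, once; it reports no verdict.
The state is a dict: "t": time; "joint_positions": joint angles; "qvel": joint speeds; "joint_torque": joint torques, N m; "tool_pos": TCP position; "orientation": TCP orientation; "wrist_force": force on the tool from outside, world axes, zero at the start; "wrist_torque": the same for the moment, N m; "opening": finger opening in m.
Only numpy, scipy, OpenCV 4.12 (cv2) and the standard library are available. Lean on these libraries where they do the work, as an engineer would, in place of code of your own. Each camera call takes 0.05 s, during which the arm holds its last target.

## Working session

There is one attempt and no reset: what is moved stays moved. The work goes in short steps, each a Python script; the robot and the scene stay as the last script left them, time stands still between calls to the robot, and variables do not carry over. Pictures are saved under pics/ and viewed, and the job is handed in when it is done.

```bash
ls; mkdir -p pics; python3 - <<'E'
from station import robot
import cv2,numpy as np
for n in ("scene","top"):
    p,d=robot.read_camera(n); cv2.imwrite(f"pics/{n}0.png",p[...,::-1]); np.savez(f"{n}0.npz",p=p,d=d)
    print(n,robot.camera_info(n))
o=robot.observe(); print(o)
E
```

```text
pics
scene {'intrinsics': array([[385.4927836 ,   0.        , 318.50977947],
       [  0.        , 385.4927836 , 198.89306665],
       [  0.        ,   0.        ,   1.        ]]), 'k1': -0.0694169304748794, 'R': array([[ 0.88241214,  0.47038489,  0.00932036],
       [ 0.32919828, -0.6031596 , -0.72651703],
       [-0.33612097,  0.64415569, -0.68708525]]), 't': array([-0.55810689, -0.04444447,  1.09942125])}
top {'intrinsics': array([[441.58808272,   0.        , 318.45653015],
       [  0.        , 441.58808272, 204.55723543],
       [  0.        ,   0.        ,   1.        ]]), 'k1': -0.1099057698796823, 'R': array([[-0.01419333, -0.99953573,  0.02696057],
       [-0.99356714,  0.01106864, -0.1127024 ],
       [ 0.11235166, -0.02838676, -0.99326295]]), 't': array([0.05539563, 0.59243264, 1.29628832])}
{'t': 0.1, 'joint_positions': array([ 1.11039705e+00,  1.24452909e-01,  1.65154969e+00, -1.18557816e-05,
        1.36752643e+00, -8.25874036e-02]), 'qvel': array([ 0.00164194, -0.00184635, -0.00328923,  0.00027836, -0.00047086,
       -0.00116195]), 'joint_torque': array([ 1.83466600e-04, -4.24933577e+01, -3.66652036e+01, -9.62386275e-05,
        3.93910421e-03, -2.12715520e-05]), 'tool_pos': array([0.23954782, 0.60364216, 0.23016028]), 'orientation': array([[-9.29474857e-01,  3.68884490e-01, -8.49939709e-04],
       [ 3.68885439e-01,  9.29473241e-01, -1.73990863e-03],
       [ 1.48170907e-04, -1.93073171e-03, -9.99998125e-01]]), 'wrist_force': array([ 0.02100476, -1.05446445, -0.27649242]), 'wrist_torque': array([-0.02310107, -0.04061791,  0.02922572]), 'opening': 0.08546133241350991}
```

View pics/scene0.png

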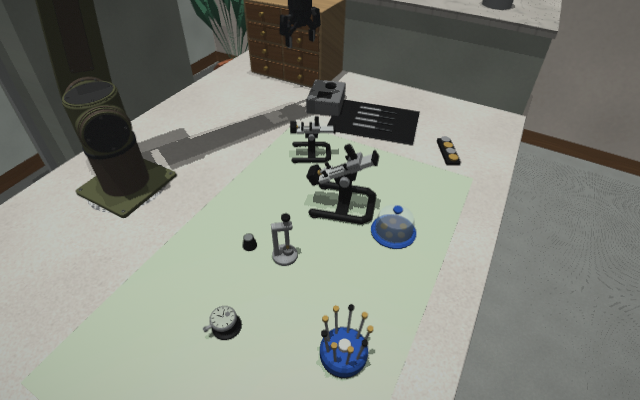

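View pics/top0.png

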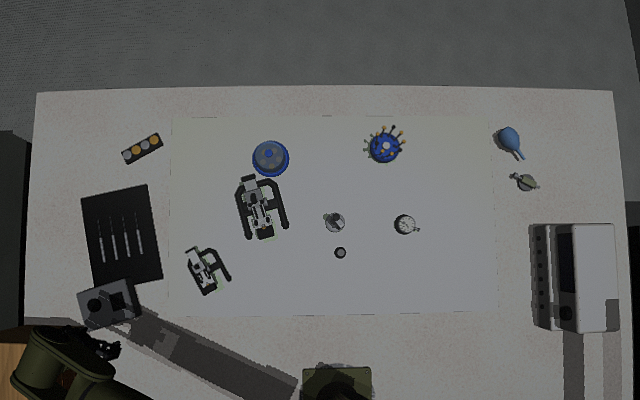

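The scene view shows two stands: a larger one at scene (345,190) / top (262,208), and a smaller one at scene (311,140) / top (207,270). The task means the larger. The watch is at scene (223,320) / top (405,225), so I'll enlarge both areas to confirm.

```bash
cat > h.py <<'E'
import numpy as np, cv2
from station import robot
def pix2world(n,uv,d):
    c=robot.camera_info(n);K=c["intrinsics"];uv=np.atleast_2d(np.asarray(uv,float));d=np.broadcast_to(d,len(uv))
    s=cv2.undistortPointsIter(uv.reshape(-1,1,2),K,np.array([c["k1"],0,0,0,0]),None,None,(3,50,1e-10)).reshape(-1,2)
    X=np.c_[s*d[:,None],d]
    return (X-c["t"])@c["R"]
def world2pix(n,X):
    c=robot.camera_info(n);X=np.atleast_2d(X).astype(float)
    return cv2.projectPoints(X.reshape(-1,1,3),cv2.Rodrigues(c["R"])[0],c["t"],c["intrinsics"],np.array([c["k1"],0,0,0,0.]))[0].reshape(-1,2)
def cloud(n,d,box):
    u0,v0,u1,v1=box;V,U=np.mgrid[v0:v1,u0:u1];U=U.ravel();V=V.ravel();dd=d[V,U];m=dd>0
    uv=np.c_[U,V][m];return uv,pix2world(n,uv,dd[m])
def ray_at_z(n,uv,z):
    a=pix2world(n,uv,1.);b=pix2world(n,uv,2.);t=(z-a[:,2])/(b-a)[:,2];return a+(b-a)*t[:,None]
E
python3 - <<'E'
import cv2
def crop(n,b,s,o):
    a=cv2.imread(f"pics/{n}0.png")[b[1]:b[3],b[0]:b[2]]; cv2.imwrite(o,cv2.resize(a,None,fx=s,fy=s,interpolation=cv2.INTER_CUBIC))
crop("scene",(285,110,415,245),5*0.85,"pics/c1.png")
crop("top",(225,165,305,250),7,"pics/c2.png")
crop("top",(385,205,430,245),12,"pics/c3.png")
crop("scene",(195,295,255,350),10,"pics/c4.png")
E
```

```text
(no output)
```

View pics/c1.png

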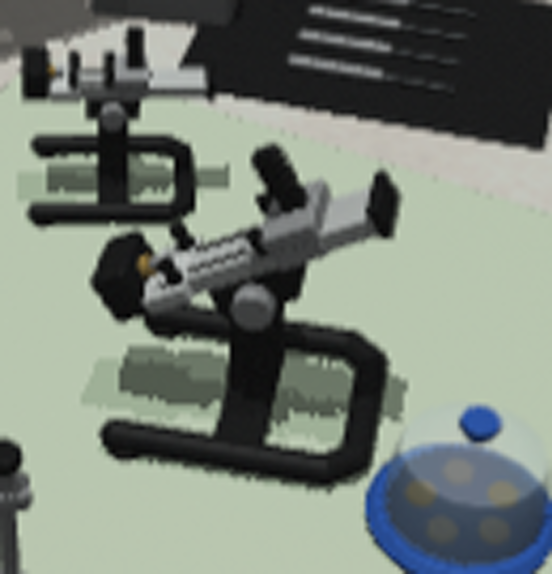

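View pics/c2.png

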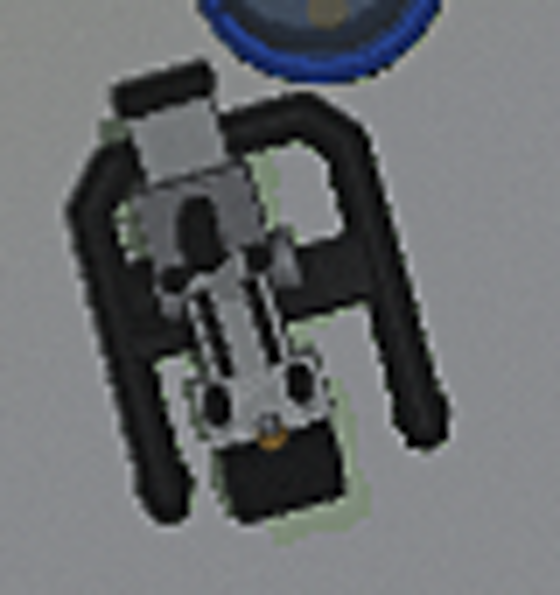

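View pics/c3.png

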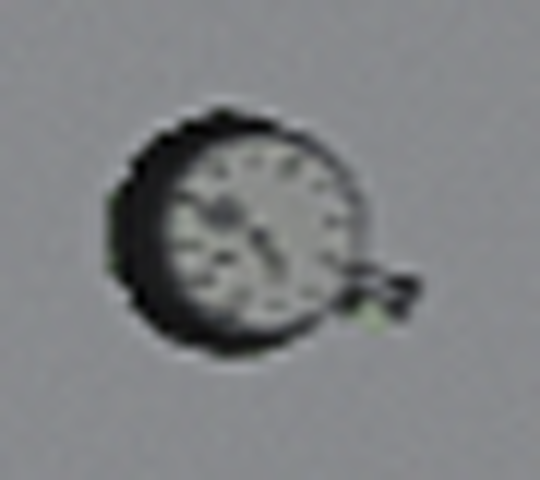

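View pics/c4.png

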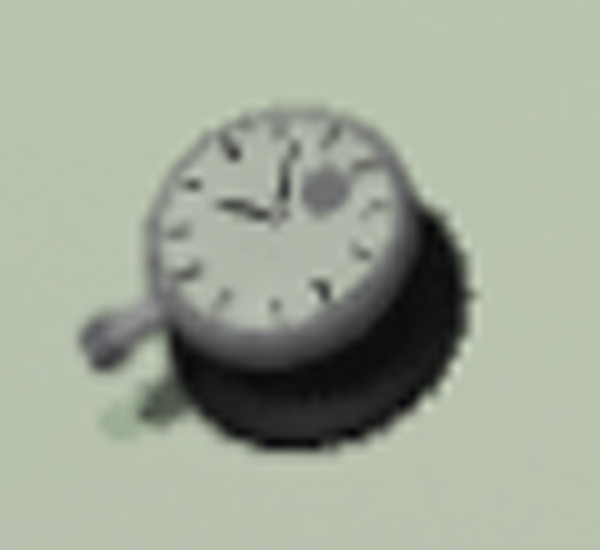

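The crops show the larger stand's bed sloping up from the black pickup block at scene (314,173) to the end stop at (375,158), with the lug at (350,151). The watch's crown is at scene (205,329).

```bash
python3 - <<'E'
from h import *
np.set_printoptions(precision=4,suppress=True)
for n,box in (("top",(388,205,425,245)),("scene",(195,295,255,350))):
    d=np.load(n+"0.npz")["d"];uv,P=cloud(n,d,box)
    print(n,"bench z",np.median(P[P[:,2]<.01][:,2]))
    m=(P[:,2]>.034)&(P[:,2]<.045);Q=P[m].astype(np.float32)
    (c,r)=cv2.minEnclosingCircle(Q[:,:2]); print(m.sum(),"z",np.median(Q[:,2]))
    # robust: dial circle, exclude crown
    md=np.median(Q[:,:2],0);near=Q[np.hypot(*(Q[:,:2]-md).T)<.029];c,r=cv2.minEnclosingCircle(near[:,:2]);print("c",c,r,"mean",near.mean(0))
    m=(P[:,2]>.024)&(P[:,2]<.045)&(np.hypot(*(P[:,:2]-np.array(c)).T)>.030)&(np.hypot(*(P[:,:2]-np.array(c)).T)<.046);print(P[m],)
# stand
for n,box in (("top",(225,165,305,250)),("scene",(300,135,385,225))):
    d=np.load(n+"0.npz")["d"];p=np.load(n+"0.npz")["p"];uv,P=cloud(n,d,box)
    np.savez(f"st_{n}.npz",uv=uv,P=P,rgb=p[uv[:,1],uv[:,0]])
    for z0 in np.arange(0,.2,.02):
        m=(P[:,2]>z0)&(P[:,2]<z0+.02); 
        if m.sum(): print(n,z0,m.sum(),P[m].min(0),P[m].max(0))
E
```

```text
top bench z 0.0007743395188716288Traceback (most recent call last):
  File "<stdin>", line 7, in <module>
cv2.error: OpenCV(4.12.0) /io/opencv/modules/imgproc/src/shapedescr.cpp:201: error: (-215:Assertion failed) count >= 0 && (depth == CV_32F || depth == CV_32S) in function 'minEnclosingCircle'
```

```bash
python3 - <<'E'
from h import *
np.set_printoptions(precision=4,suppress=True,threshold=200)
for n,box in (("top",(388,205,425,245)),("scene",(195,295,255,350))):
    d=np.load(n+"0.npz")["d"];uv,P=cloud(n,d,box)
    m=(P[:,2]>.034)&(P[:,2]<.045);Q=P[m].astype(np.float32)
    print(m.sum(),"z",np.median(Q[:,2]))
    md=np.median(Q[:,:2],0);near=np.ascontiguousarray(Q[np.hypot(*(Q[:,:2]-md).T)<.029][:,:2]);c,r=cv2.minEnclosingCircle(near);print("c",c,r,"mean",near.mean(0))
    R=np.hypot(*(P[:,:2]-np.array(c)).T)
    m=(P[:,2]>.02)&(P[:,2]<.045)&(R>.031)&(R<.046);v=P[m]-np.r_[c,0];print(np.c_[P[m],R[m],np.arctan2(v[:,1],v[:,0])])
for n,box in (("top",(225,165,305,250)),("scene",(300,135,385,225))):
    d=np.load(n+"0.npz")["d"];p=np.load(n+"0.npz")["p"];uv,P=cloud(n,d,box)
    np.savez(f"st_{n}.npz",uv=uv,P=P,rgb=p[uv[:,1],uv[:,0]])
    for z0 in np.arange(0,.2,.02):
        m=(P[:,2]>z0)&(P[:,2]<z0+.02); 
        if m.sum(): print(n,z0,m.sum(),P[m].min(0),P[m].max(0))
E
```

```text
221 z 0.038720403
c (0.5311367511749268, -0.21612007915973663) 0.026848992332816124 mean [ 0.5305 -0.2154]
[[ 0.5182 -0.2457  0.0357  0.0323 -1.9822]
 [ 0.5181 -0.2483  0.0377  0.0347 -1.957 ]
 [ 0.5182 -0.2523  0.0342  0.0384 -1.9143]
 [ 0.5182 -0.2555  0.0336  0.0414 -1.8884]
 [ 0.5155 -0.2439  0.0301  0.0319 -2.0819]
 [ 0.5153 -0.2461  0.0339  0.0339 -2.0575]
 [ 0.5151 -0.2484  0.0367  0.0361 -2.0316]
 [ 0.515  -0.2512  0.0377  0.0386 -2.0017]
 [ 0.5149 -0.254   0.0389  0.0412 -1.976 ]
 [ 0.5123 -0.2462  0.033   0.0355 -2.1302]
 [ 0.5121 -0.2482  0.0371  0.0373 -2.1072]
 [ 0.5118 -0.2502  0.0412  0.0392 -2.0864]
 [ 0.5092 -0.2523  0.0325  0.0423 -2.1149]]
520 z 0.036896147
c (0.5310222506523132, -0.21731343865394592) 0.028281385079026222 mean [ 0.5318 -0.217 ]
[[ 0.5127 -0.2508  0.0355  0.0382 -2.0711]
 [ 0.5131 -0.249   0.0329  0.0364 -2.0862]
 [ 0.5152 -0.2483  0.0337  0.0348 -2.0426]
 [ 0.5173 -0.2476  0.0345  0.0332 -1.9954]
 [ 0.5178 -0.2459  0.0321  0.0315 -2.0041]
 [ 0.5114 -0.2529  0.0337  0.0406 -2.0743]
 [ 0.5143 -0.2526  0.0358  0.039  -2.0136]
 [ 0.5153 -0.2512  0.0344
[... 1200 characters left out ...]
076 0.16  ] [0.6658 0.2603 0.1799]
top 0.18 72 [0.5811 0.2175 0.1803] [0.6583 0.2594 0.1997]
scene 0.0 2967 [0.3352 0.1026 0.    ] [0.6949 0.5855 0.02  ]
scene 0.02 296 [0.3948 0.1431 0.02  ] [0.7059 0.3858 0.0398]
scene 0.04 185 [0.3952 0.1578 0.0401] [0.7253 0.3854 0.06  ]
scene 0.06 144 [0.3893 0.1631 0.0604] [0.7223 0.3834 0.0794]
scene 0.08 220 [0.4116 0.1782 0.0801] [0.6086 0.3655 0.1   ]
scene 0.1 462 [0.4936 0.178  0.1   ] [0.6168 0.2425 0.1199]
scene 0.12 122 [0.5323 0.1887 0.1201] [0.6209 0.2407 0.1399]
scene 0.14 224 [0.5778 0.2029 0.14  ] [0.6543 0.2555 0.1596]
scene 0.16 272 [0.5912 0.2082 0.1601] [0.6658 0.259  0.18  ]
scene 0.18 75 [0.5814 0.2173 0.1801] [0.6573 0.2359 0.1994]
```

```bash
cat > bed.py <<'E'
from h import *
from scipy.optimize import minimize
np.set_printoptions(precision=4,suppress=True)
def load():
    P=[];C=[];S=[]
    for i,n in enumerate(("top","scene")):
        z=np.load(f"st_{n}.npz");P.append(z["P"]);C.append(z["rgb"]);S.append(np.full(len(z["P"]),i))
    P=np.vstack(P);C=np.vstack(C);S=np.hstack(S)
    m=(P[:,2]>.08)&(P[:,0]>.45)&(P[:,0]<.68)&(P[:,1]>.15)&(P[:,1]<.28)
    return P[m],C[m],S[m]
def R_of(yaw,t):
    x=np.array([np.cos(yaw)*np.cos(t),np.sin(yaw)*np.cos(t),np.sin(t)]);y=np.array([-np.sin(yaw),np.cos(yaw),0]);return np.c_[x,y,np.cross(x,y)]
E
python3 - <<'E'
from bed import *
P,C,S=load()
# sharpness of out-of-bed histogram over yaw,tilt
g=C.mean(1)
for sel in (0,1,2):
    m=(S==sel) if sel<2 else S>=0
    best=[]
    for yaw in np.arange(-.1,.5,.02):
        for t in np.arange(.40,.68,.01):
            h=P[m]@R_of(yaw,t)[:,2]; H=np.histogram(h,np.arange(h.min(),h.max()+.002,.001))[0].astype(float)
            H=np.convolve(H,[1,2,1],'same');best.append(((H**2).sum(),yaw,t))
    best.sort(reverse=True);print(sel,best[:6])
E
```

```text
0 [(np.float64(668067.0), np.float64(0.24000000000000007), np.float64(0.5600000000000002)), (np.float64(665233.0), np.float64(0.22000000000000006), np.float64(0.5500000000000002)), (np.float64(663167.0), np.float64(0.28), np.float64(0.5500000000000002)), (np.float64(663013.0), np.float64(0.2600000000000001), np.float64(0.5600000000000002)), (np.float64(662709.0), np.float64(0.2600000000000001), np.float64(0.5500000000000002)), (np.float64(662153.0), np.float64(0.30000000000000004), np.float64(0.5500000000000002))]
1 [(np.float64(737484.0), np.float64(0.30000000000000004), np.float64(0.5600000000000002)), (np.float64(736804.0), np.float64(0.28), np.float64(0.5600000000000002)), (np.float64(735916.0), np.float64(0.3400000000000001), np.float64(0.5500000000000002)), (np.float64(735048.0), np.float64(0.32000000000000006), np.float64(0.5600000000000002)), (np.float64(734552.0), np.float64(0.32000000000000006), np.float64(0.5500000000000002)), (np.float64(733150.0), np.float64(0.3400000000000001), np.float64(0.5600000000000002))]
2 [(np.float64(2687460.0), np.float64(0.30000000000000004), np.float64(0.5600000000000002)), (np.float64(2686888.0), np.float64(0.30000000000000004), np.float64(0.5500000000000002)), (np.float64(2685732.0), np.float64(0.32000000000000006), np.float64(0.5500000000000002)), (np.float64(2681758.0), np.float64(0.28), np.float64(0.5500000000000002)), (np.float64(2680744.0), np.float64(0.3400000000000001), np.float64(0.5500000000000002)), (np.float64(2678556.0), np.float64(0.2600000000000001), np.float64(0.5500000000000002))]
```

```bash
python3 - <<'E'
from bed import *
# yaw from features: image line: pixel midpoints. foot rect
for n in("top","scene"):
    z=np.load(f"st_{n}.npz");P=z["P"];g=z["rgb"].astype(int).max(1)
    m=(P[:,2]>.008)&(P[:,2]<.03)&(P[:,0]>.44)&(P[:,0]<.7)&(P[:,1]>.12)&(P[:,1]<.31)&(g<70)
    r=cv2.minAreaRect(P[m][:,:2].astype(np.float32)); print(n,m.sum(),r)
P,C,S=load()
yaw,t=.25,.555;R=R_of(yaw,t)
for sel in (0,1):
    Q=(P@R)[S==sel];c=C[S==sel]
    H=np.histogram(Q[:,2],np.arange(Q[:,2].min(),Q[:,2].max(),.002));print([(round(b,3),int(a)) for a,b in zip(*H) if a>15])
    O=np.array([.60,.23,.15]) # render bed frame map
    for nm,val in(("h",None),):
        im=np.zeros((300,600,3),np.uint8)
        q0=Q[:,:2]-(O@R)[:2]
        for (x,y),hh,cc in zip(q0,Q[:,2],c):
            u=int(300+x*2500);v=int(150-y*2500)
            cv2.circle(im,(u,v),3,tuple(int(k) for k in cc[::-1]),-1)
        cv2.imwrite(f"pics/bed{sel}.png",im)
E
cat pics/bed0.png >/dev/null; python3 -c "
import cv2,numpy as np
cv2.imwrite('pics/bed.png',np.vstack([cv2.imread('pics/bed0.png'),cv2.imread('pics/bed1.png')]))"
```

```text
top 879 ((0.5999661684036255, 0.22028517723083496), (0.18725353479385376, 0.14884981513023376), 14.800201416015625)
scene 925 ((0.5915447473526001, 0.220565065741539), (0.16227363049983978, 0.13163483142852783), 14.597968101501465)
[(np.float64(-0.237), 17), (np.float64(-0.235), 16), (np.float64(-0.233), 23), (np.float64(-0.231), 22), (np.float64(-0.221), 28), (np.float64(-0.219), 73), (np.float64(-0.217), 177), (np.float64(-0.215), 145), (np.float64(-0.213), 65), (np.float64(-0.211), 26), (np.float64(-0.209), 43), (np.float64(-0.207), 44), (np.float64(-0.205), 66), (np.float64(-0.203), 76), (np.float64(-0.201), 35), (np.float64(-0.199), 26), (np.float64(-0.197), 38), (np.float64(-0.195), 50), (np.float64(-0.193), 37)]
[(np.float64(-0.244), 17), (np.float64(-0.242), 20), (np.float64(-0.24), 16), (np.float64(-0.236), 25), (np.float64(-0.234), 23), (np.float64(-0.23), 22), (np.float64(-0.228), 33), (np.float64(-0.226), 50), (np.float64(-0.224), 52), (np.float64(-0.222), 49), (np.float64(-0.22), 49), (np.float64(-0.218), 133), (np.float64(-0.216), 184), (np.float64(-0.214), 47), (np.float64(-0.212), 48), (np.float64(-0.21), 39), (np.float64(-0.208), 44), (np.float64(-0.206), 62), (np.float64(-0.204), 77), (np.float64(-0.202), 37), (np.float64(-0.2), 34), (np.float64(-0.198), 22), (np.float64(-0.196), 45), (np.float64(-0.194), 40)]
```

View pics/bed.png

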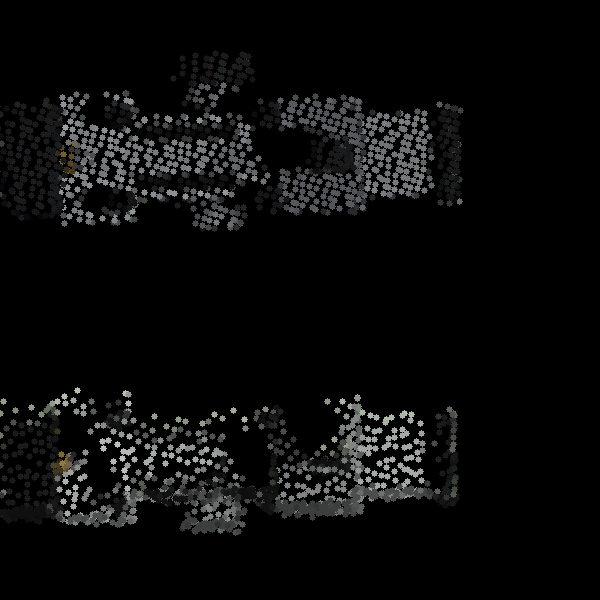

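```bash
cat > fit.py <<'E'
from bed import *
from scipy.optimize import least_squares
def box(q,c,h):
    d=np.abs(q-np.array(c))-np.array(h);return np.linalg.norm(np.maximum(d,0),axis=1)+np.minimum(d.max(1),0)
def cyl(q,x,y,r,z):
    d=np.c_[np.hypot(q[:,0]-x,q[:,1]-y)-r,np.abs(q[:,2]-z/2)-z/2];return np.linalg.norm(np.maximum(d,0),axis=1)+np.minimum(d.max(1),0)
def sdf(q,j,L=.095):
    xp=.027+j-.020
    D=[box(q,((L-.051)/2,0,-.007),((L+.051)/2,.017,.007)),box(q,(-.036,0,-.007),(.015,.026,.007)),
       box(q,(-.064,0,.004),(.013,.023,.018)),cyl(q,-.027,.017,.005,.016),cyl(q,-.027,-.017,.005,.016),
       cyl(q,xp,.017,.005,.016),cyl(q,xp,-.017,.005,.016),box(q,(xp+.021,0,.006),(.021,.023,.006)),box(q,(xp+.024,0,.027),(.008,.006,.027))]
    return np.min(D,axis=0)
def fit(P,p0,yawfix=None):
    def res(p):
        R=R_of(p[3],p[4]);q=(P-p[:3])@R
        m=np.where((q[:,0]<.095)&(q[:,2]>-.012)&(np.abs(q[:,1])<.032),1,0)
        return np.clip(sdf(q,p[5]),-.006,.006)*m0
    q=(P-p0[:3])@R_of(p0[3],p0[4]);m0=((q[:,0]<.093)&(q[:,0]>-.08)&(q[:,2]>-.004)&(np.abs(q[:,1])<.03)).astype(float)
    r=least_squares(res,p0,loss="soft_l1",f_scale=.001,x_scale=[.001,.001,.001,.01,.01,.001],diff_step=1e-4)
    return r.x,np.median(np.abs(res(r.x)[m0>0])),int(m0.sum())
E
python3 - <<'E'
from fit import *
P,C,S=load()
R=R_of(.256,.555);O=np.array([.6,.23,.15]);b=(O@R);s=np.array([b[0]+(188-300)/2500,b[1]+(150-157)/2500,-.216]);p0=np.r_[R@s,.256,.555,.02]
print(p0)
for k in (0,1,2):
    p=p0
    for _ in range(3): p,e,n=fit(P[S==k] if k<2 else P,p)
    print(k,p,e,n)
E
```

```text
[0.5674 0.2186 0.1205 0.256  0.555  0.02  ]
0 [0.5666 0.2183 0.1204 0.2715 0.5575 0.0256] 0.0012032258661557032 888
1 [0.5658 0.2196 0.1192 0.2648 0.5555 0.0259] 0.0007392129990709331 885
2 [0.5661 0.2195 0.1198 0.2654 0.5567 0.0259] 0.0009855158639626759 1775
```

```bash
cat > pose.py <<'E'
from bed import *
SEAT=np.array([.5661,.2193,.1198]);YAW,TILT,J0=.2655,.5565,.0258
RB=R_of(YAW,TILT)
def bw(p): return SEAT+RB@np.asarray(p,float)
def lug(j): return bw([.027+j-.02+.024,0,.040])
W=np.array([.531,-.2167,.0325]);WX=1.16  # watch x-axis yaw
E
python3 - <<'E'
from pose import *
print(lug(J0),lug(.05))
for n,b,s in(("top",(225,165,305,250),7),("scene",(295,135,385,225),6)):
    a=cv2.imread(f"pics/{n}0.png")[b[1]:b[3],b[0]:b[2]];a=cv2.resize(a,None,fx=s,fy=s,interpolation=cv2.INTER_CUBIC)
    def poly(pts,c):
        q=((world2pix(n,np.array([bw(p) for p in pts]))+.5-np.array(b[:2]))*s).astype(int);cv2.polylines(a,[q],True,c,1)
    th=np.linspace(0,2*np.pi,20)
    x=.007+J0
    for cx,cy in((-.027,.017),(-.027,-.017),(x,.017),(x,-.017)):
        poly([(cx+.005*np.cos(k),cy+.005*np.sin(k),.016) for k in th],(0,0,255))
    poly([(x,.023,.012),(x+.042,.023,.012),(x+.042,-.023,.012),(x,-.023,.012)],(0,255,0))
    l=x+.024;poly([(l-.008,.006,.054),(l+.008,.006,.054),(l+.008,-.006,.054),(l-.008,-.006,.054)],(255,255,0))
    poly([(-.077,.023,.022),(-.051,.023,.022),(-.051,-.023,.022),(-.077,-.023,.022)],(255,0,255))
    poly([(.027*np.cos(k),.027*np.sin(k),.013) for k in th],(0,255,255))
    cv2.imwrite(f"pics/ov_{n}.png",a)
E
```

```text
[0.5923 0.2264 0.1838] [0.6121 0.2318 0.1965]
```

View pics/ov_top.png

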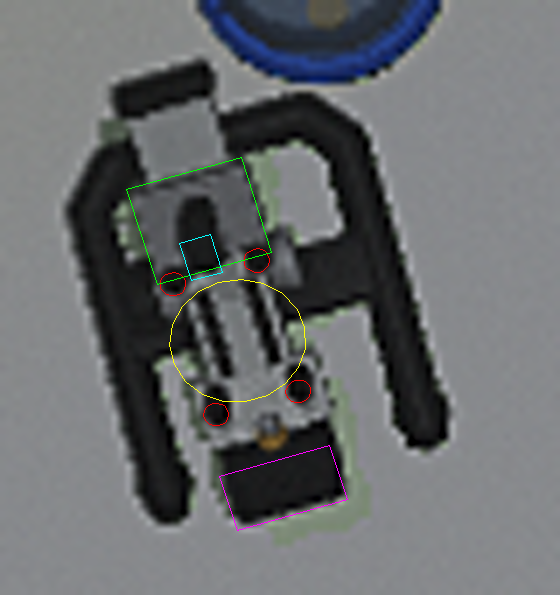

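View pics/ov_scene.png

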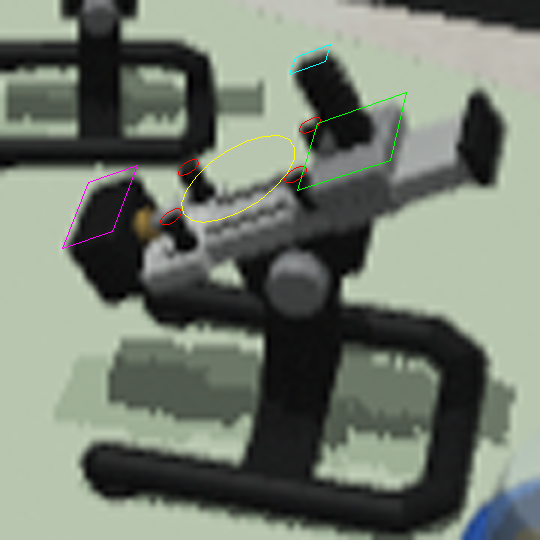

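```bash
cat > fit2.py <<'E'
from fit import *
def sdf2(q,j,bx,co,L=.095):
    xp=.007+j
    D=[box(q,((L-.051)/2,0,-.007),((L+.051)/2,.017,.007)),box(q,(-.036,0,-.007),(.015,.026,.007)),
       box(q,(bx-.013,0,.004),(.013,.023,.018)),cyl(q,-.027,.017,.005,.016),cyl(q,-.027,-.017,.005,.016),
       cyl(q,xp,.017,.005,.016),cyl(q,xp,-.017,.005,.016),box(q,(xp+co+.021,0,.006),(.021,.023,.006)),box(q,(xp+.024,0,.027),(.008,.006,.027))]
    return np.min(D,axis=0)
def fit2(P,p0):
    q=(P-p0[:3])@R_of(p0[3],p0[4]);m0=(q[:,0]<.093)&(q[:,0]>-.075)&(q[:,2]>-.003)&(np.abs(q[:,1])<.03);PP=P[m0]
    def res(p): return np.clip(sdf2((PP-p[:3])@R_of(p[3],p[4]),*p[5:]),-.01,.01)
    r=least_squares(res,p0,loss="soft_l1",f_scale=.0015,x_scale=[.001,.001,.001,.01,.01,.001,.001,.001],diff_step=1e-4)
    return r.x,np.mean(np.abs(res(r.x))),len(PP),r.cost
E
python3 - <<'E'
from fit2 import *
P,C,S=load()
for k in (0,1,2):
  for bx in(-.051,-.044):
   for co in (0.,-.005):
    p=np.array([.5661,.2195,.1198,.2654,.5567,.0259-co/2,bx,co])
    for _ in range(4): p,e,n,c=fit2(P[S==k] if k<2 else P,p)
    print(k,p,e,n,c*1e4)
E
```

```text
0 [ 0.5676  0.2188  0.1213  0.2714  0.5583  0.0246 -0.0526 -0.0054] 0.0014110436573382243 838 8.962571749772135
0 [ 0.5676  0.2188  0.1213  0.2714  0.5583  0.0246 -0.0526 -0.0054] 0.0014110436402625624 838 8.962571748619705
0 [ 0.5676  0.2188  0.1213  0.2714  0.5583  0.0246 -0.0526 -0.0054] 0.0014110436573382332 838 8.962571749772135
0 [ 0.5676  0.2188  0.1213  0.2714  0.5583  0.0246 -0.0526 -0.0054] 0.0014110436573381187 838 8.962571749772128
1 [ 0.5657  0.2196  0.1192  0.2658  0.5562  0.0263 -0.0509 -0.0049] 0.0009077971047237043 861 4.730962777534763
1 [ 0.5657  0.2196  0.1192  0.2658  0.5562  0.0263 -0.0509 -0.0049] 0.0009077971136477239 861 4.73096279055172
1 [ 0.5657  0.2196  0.1192  0.2658  0.5562  0.0263 -0.0509 -0.0049] 0.0009077971135451538 861 4.7309627907502065
1 [ 0.5657  0.2196  0.1192  0.2658  0.5562  0.0263 -0.0509 -0.0049] 0.0009077971136809715 861 4.730962790511364
2 [ 0.5662  0.2195  0.12    0.2646  0.5569  0.0259 -0.0512 -0.0051] 0.0012433128518061006 1722 15.27457546499532
2 [ 0.5662  0.2195  0.1199  0.2646  0.5569  0.0259 -0.0512 -0.0051] 0.0012432970822037566 1722 15.27453936998386
2 [ 0.5662  0.2195  0.12    0.2646  0.5569  0.0259 -0.0512 -0.0051] 0.0012433342858526257 1722 15.274566690206626
2 [ 0.5662  0.2195  0.12    0.2646  0.5569  0.0259 -0.0513 -0.0051] 0.0012433424588165307 1722 15.274675641618792
```

```bash
cat > pose.py <<'E'
from bed import *
SEAT=np.array([.5662,.2194,.1199]);YAW,TILT,J0=.266,.557,.0259
RB=R_of(YAW,TILT)
def bw(p): return SEAT+RB@np.asarray(p,float)
def lugp(j,tip=.021): return bw([.007+j+.024,0,tip])   # TCP when gripping lug
def RT(Rw,s): return np.c_[-s*Rw[:,0],s*Rw[:,1],-Rw[:,2]]
W=np.array([.531,-.2167,.0325]);WX=1.165
RW=R_of(WX,0)
def st(msg=""):
    o=robot.observe();print(msg,"t%.2f"%o["t"],"tcp",o["tool_pos"],"open%.4f"%o["opening"],"F_bed",RB.T@o["wrist_force"],"T",o["wrist_torque"]);return o
E
python3 - <<'E'
from pose import *
q=robot.observe()["joint_positions"]
for s in(1,-1):
    print(s,"lug",robot.inverse_kinematics(lugp(J0),RT(RB,s)),robot.inverse_kinematics(lugp(J0,.11),RT(RB,s)))
    print("seat",robot.inverse_kinematics(bw([.006,0,-.010]),RT(RB,s)),robot.inverse_kinematics(bw([.006,0,.11]),RT(RB,s)))
    print("pick",robot.inverse_kinematics(W-[0,0,.017],RT(RW,s)))
for n,u in(("top",(335,215)),("top",(340,253))):
    print(ray_at_z(n,u,.1 if u[0]==335 else .03))
print(lugp(J0),lugp(J0,.11))
E
```

```text
1 lug [ 0.2846 -0.1223  2.0799 -0.0168  0.6271 -1.5414] [ 0.2866 -0.3123  2.1054 -0.0153  0.7917 -1.5426]
seat [ 0.2857 -0.1159  2.1731 -0.0207  0.5275 -1.5362] [ 0.2888 -0.4051  2.2189 -0.0173  0.771  -1.5391]
pick None
-1 lug [ 0.2846 -0.1223  2.0799 -0.0168  0.6271  1.6002] [ 0.2866 -0.3123  2.1054 -0.0153  0.7917  1.599 ]
seat [ 0.2857 -0.1159  2.1731 -0.0207  0.5275  1.6054] [ 0.2888 -0.4051  2.2189 -0.0173  0.771   1.6025]
pick [-0.4811  0.1896  1.9715 -0.      0.9805 -0.0753]
[[0.555 0.003 0.1  ]]
[[ 0.447  -0.0145  0.03  ]]
[0.6021 0.2292 0.1678] [0.5567 0.2168 0.2434]
```

```bash
python3 - <<'E'
from pose import *
R=RT(RB,-1)
robot.move_ptp(lugp(J0,.11),R);st("above")
robot.move_straight(lugp(J0,.023),rate=.12);st("at")
p,_=robot.read_camera("scene");cv2.imwrite("pics/s1.png",cv2.resize(p[100:250,260:440,::-1],None,fx=4,fy=4,interpolation=cv2.INTER_CUBIC))
E
```

```text
above t1.91 tcp [0.5567 0.2173 0.2435] open0.0855 F_bed [-0.2514 -0.2467  0.311 ] T [-0.0766  0.226   0.0018]
at t2.78 tcp [0.6013 0.2291 0.1701] open0.0856 F_bed [ 0.5534 -0.5942  0.192 ] T [-0.0398  0.1947  0.0242]
```

View pics/s1.png

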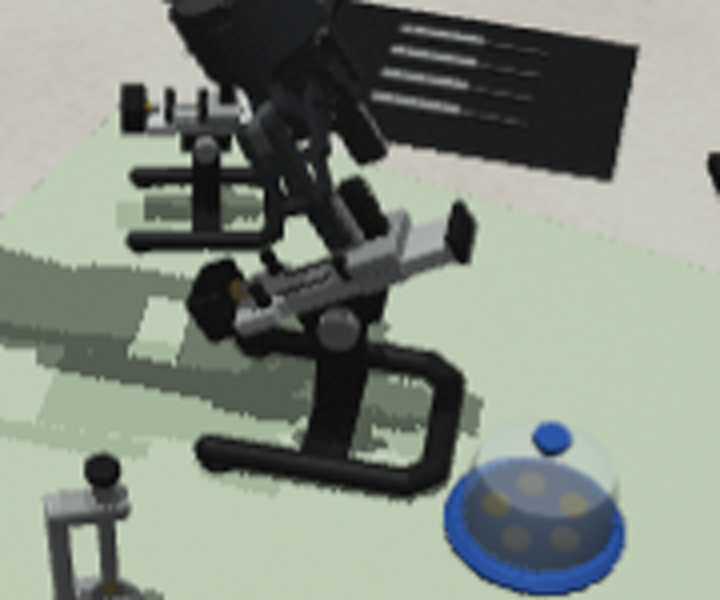

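The fingers straddle the lug at about crop (350,210). The near finger looks slightly downslope of it, so I'll grip and check.

```bash
python3 - <<'E'
from pose import *
robot.gripper_to(0.0);st("grip")
p,_=robot.read_camera("scene");cv2.imwrite("pics/s2.png",cv2.resize(p[100:250,260:440,::-1],None,fx=4,fy=4,interpolation=cv2.INTER_CUBIC))
E
```

```text
grip t3.50 tcp [0.6012 0.2281 0.1698] open0.0112 F_bed [-1.0865 -4.0113  4.0181] T [-0.5502  0.3102 -0.318 ]
```

View pics/s2.png

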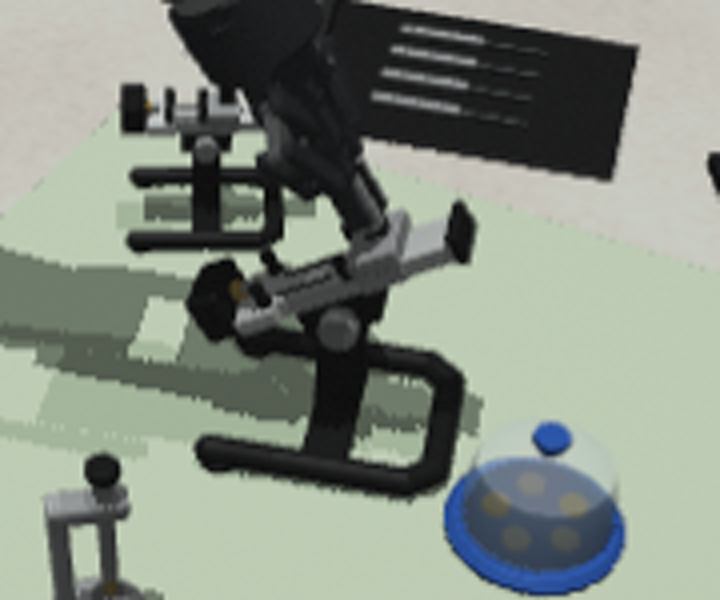

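```bash
python3 - <<'E'
from pose import *
R=RT(RB,-1)
p0=robot.observe()["tool_pos"]
for d in(.008,.016,.022):
    robot.move_straight(p0+RB@[d,0,0],rate=.05);st(d)
robot.gripper_to(.045);st("rel")
p1=robot.observe()["tool_pos"]
robot.move_straight(p1+RB[:,2]*.07,rate=.15)
p,d=robot.read_camera("top");cv2.imwrite("pics/t3.png",cv2.resize(p[150:260,210:320,::-1],None,fx=5,fy=5,interpolation=cv2.INTER_CUBIC))
np.savez("t3.npz",p=p,d=d)
E
```

```text
0.008 t3.87 tcp [0.6072 0.2296 0.1736] open0.0109 F_bed [-2.5643 -1.2923  4.7165] T [-0.1321  0.664  -0.0392]
0.016 t4.17 tcp [0.6139 0.2315 0.1779] open0.0105 F_bed [-4.1761 -0.9923  3.9346] T [-0.2093  0.6514 -0.0702]
0.022 t4.44 tcp [0.6189 0.2328 0.1812] open0.0110 F_bed [-3.6601 -1.1942  5.8896] T [-0.2203  0.6542 -0.062 ]
rel t4.87 tcp [0.6194 0.2331 0.1815] open0.0443 F_bed [-0.6832  0.2449  0.4653] T [-0.0033  0.2488 -0.0247]
```

View pics/t3.png

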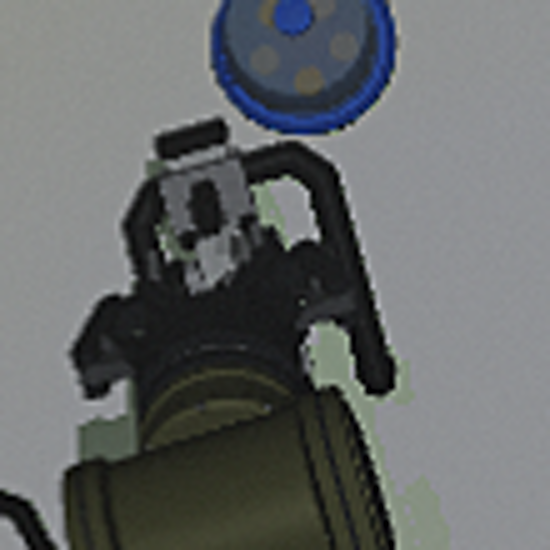

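```bash
python3 - <<'E'
from pose import *
R=RT(RW,-1)
robot.gripper_to(.085)
robot.move_ptp(W+[0,0,.19],R)
# refine watch with top camera unaffected? use the scene+top again only if clear
robot.move_straight(W+[0,0,.06],rate=.25);st("above")
p,d=robot.read_camera("scene");cv2.imwrite("pics/s4.png",cv2.resize(p[240:400,150:310,::-1],None,fx=4,fy=4,interpolation=cv2.INTER_CUBIC))
E
```

```text
above t8.29 tcp [ 0.5318 -0.2166  0.0936] open0.0851 F_bed [ 0.0459 -0.3789 -0.0232] T [ 0.075  0.015 -0.034]
```

View pics/s4.png

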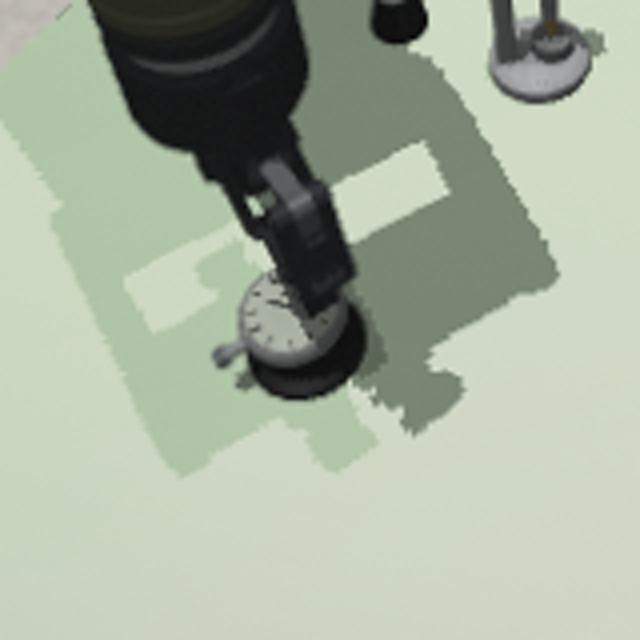

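```bash
python3 - <<'E'
from pose import *
robot.move_straight(W-[0,0,.017],rate=.12);st("at")
robot.gripper_to(.03);st("grip")
robot.move_straight(W+[0,0,.10],rate=.2);st("up")
for n,b in(("scene",(150,180,330,340)),("top",(350,170,460,270))):
    p,d=robot.read_camera(n);np.savez(f"g_{n}.npz",p=p,d=d);cv2.imwrite(f"pics/g_{n}.png",cv2.resize(p[b[1]:b[3],b[0]:b[2],::-1],None,fx=4,fy=4,interpolation=cv2.INTER_CUBIC))
E
```

```text
at t9.13 tcp [ 0.5317 -0.2171  0.0164] open0.0849 F_bed [-0.2358  0.5393 -0.7021] T [ 0.0074 -0.012  -0.029 ]
grip t9.54 tcp [ 0.5321 -0.2173  0.0171] open0.0521 F_bed [ 3.3319 -0.1349  4.1375] T [ 0.0257  0.0617 -0.0731]
up t10.28 tcp [ 0.53   -0.2162  0.1309] open0.0523 F_bed [-0.3566 -0.5345 -1.3597] T [ 0.0157  0.0713 -0.0313]
```

View pics/g_scene.png

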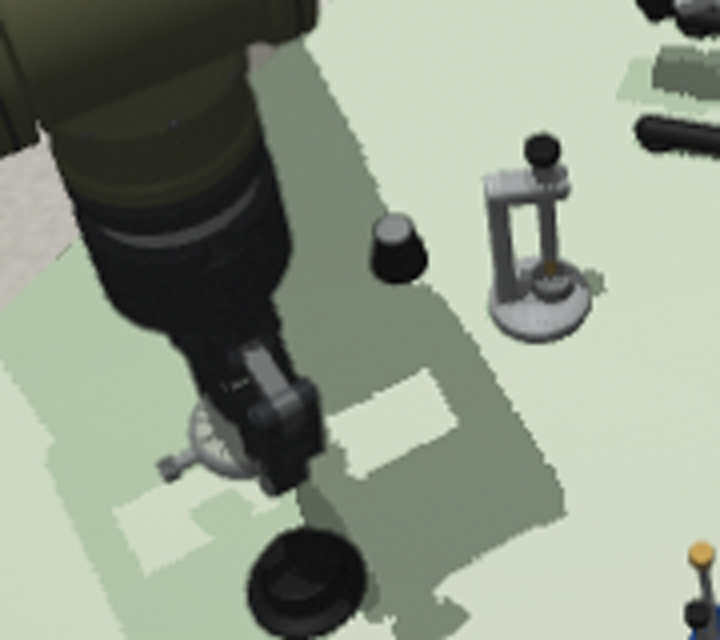

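View pics/g_top.png

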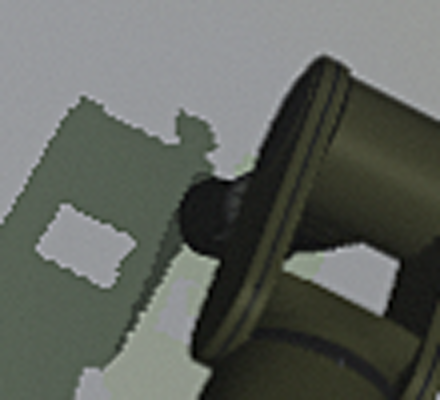

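```bash
python3 - <<'E'
from pose import *
o=robot.observe();R=o["orientation"]
d=np.load("g_scene.npz")["d"];p=np.load("g_scene.npz")["p"]
uv,P=cloud("scene",d,(185,275,215,302));q=(P-o["tool_pos"])@R   # tool frame
# watch frame: x_w = +x_t (s=-1), y_w=-y_t, z_w=-z_t
w=np.c_[q[:,0],-q[:,1],-q[:,2]]
m=(w[:,2]>.005)&(w[:,2]<.04)&(np.abs(w[:,1])<.03)&(w[:,0]<.02)
c=m&(w[:,0]<-.029)
print("crown",c.sum(),w[c].min(0),w[c].max(0),w[c].mean(0))
for lo,hi in((-.045,-.038),(-.038,-.034),(-.034,-.029)):
    k=m&(w[:,0]>=lo)&(w[:,0]<hi);print(lo,k.sum(),w[k].mean(0) if k.sum() else "")
g=p[uv[:,1],uv[:,0]].min(1)
b=m&(w[:,0]>-.026)&(g>110);print("dial",b.sum(),np.median(w[b],0),w[b].min(0),w[b].max(0))
A=np.c_[w[b][:,:2],np.ones(b.sum())];print(np.linalg.lstsq(A,w[b][:,2],rcond=None)[0])
E
```

```text
crown 41 [-0.0417 -0.0059  0.0131] [-0.0291  0.0022  0.0221] [-0.0361 -0.0017  0.0178]
-0.045 15 [-0.0399 -0.0022  0.0178]
-0.038 14 [-0.0361 -0.0019  0.0178]
-0.034 12 [-0.0315 -0.0009  0.0177]
dial 88 [-0.0188  0.0009  0.0213] [-0.0255 -0.0194  0.0112] [-0.0111  0.0296  0.0236]
[-0.0551 -0.0396  0.0201]
```

```bash
python3 - <<'E'
from pose import *
for p in([0.6012,0.2281,0.1698],[0.6189,.2328,.1812],[0.6194,.2331,.1815]): print(RB.T@(np.array(p)-SEAT))
R=RT(RB,-1)
robot.move_straight(W+[0,0,.20],rate=.3)
robot.move_ptp(bw([.0085,-.001,.09]),R);st("above bed")
for n,b in(("scene",(255,90,415,230)),("top",(200,140,320,260))):
    p,d=robot.read_camera(n);cv2.imwrite(f"pics/b_{n}.png",cv2.resize(p[b[1]:b[3],b[0]:b[2],::-1],None,fx=4,fy=4,interpolation=cv2.INTER_CUBIC))
E
```

```text
[ 0.057  -0.0008  0.0233]
[ 0.0786 -0.0009  0.0233]
[ 0.0792 -0.0008  0.0233]
above bed t12.42 tcp [0.5274 0.2073 0.2   ] open0.0521 F_bed [-0.6701  0.1992 -1.0611] T [-0.1316  0.3141  0.0127]
```

View pics/b_scene.png

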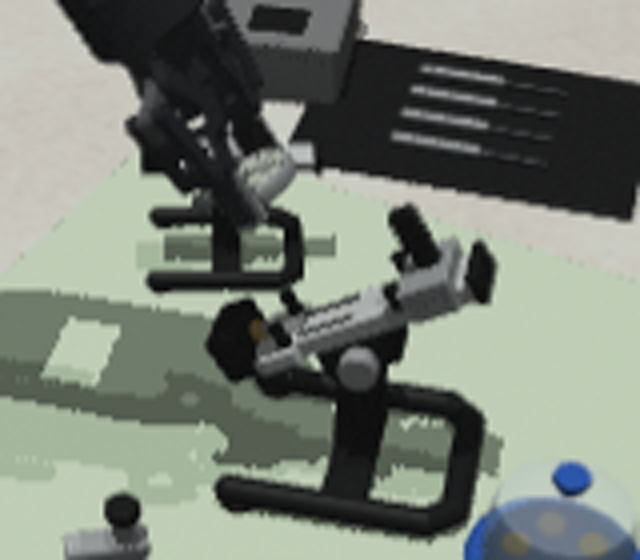

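```bash
python3 - <<'E'
from pose import *
X=.0085;Y=-.0009
robot.move_straight(bw([X,Y,.006]),rate=.15);o=st("a")
robot.move_straight(bw([X,Y,-.005]),rate=.05);o=st("b");f0=(RB.T@o["wrist_force"])
z=-.005
while z>-.0125:
    z-=.0007;robot.move_straight(bw([X,Y,z]),rate=.02);o=robot.observe();f=RB.T@o["wrist_force"];b=RB.T@(o["tool_pos"]-SEAT)
    print("%.4f"%z,b,f,"%.2f"%o["t"])
    if f[2]-f0[2]>4: break
E
```

```text
a t13.22 tcp [0.5707 0.2195 0.13  ] open0.0518 F_bed [-0.1833 -0.2901 -1.7591] T [-0.0634  0.2735 -0.0292]
b t13.59 tcp [0.5758 0.2211 0.12  ] open0.0522 F_bed [-1.0564 -1.5168 -0.1719] T [-0.1009  0.3436 -0.0136]
-0.0057 [ 0.0086 -0.0009 -0.0056] [-0.3141 -0.4113 -0.4267] 13.84
-0.0064 [ 0.0085 -0.0009 -0.0064] [ 0.4974 -0.5577 -0.9271] 14.09
-0.0071 [ 0.0084 -0.0009 -0.0072] [-0.6802  0.3526 -1.7647] 14.34
-0.0078 [ 0.0085 -0.0009 -0.0079] [-0.259  -0.3824 -0.746 ] 14.59
-0.0085 [ 0.0086 -0.0009 -0.0082] [-3.01   -0.3698  5.2621] 14.84
```

```bash
python3 - <<'E'
from pose import *
Y=-.0009
for x in(.0075,.0065,.0055,.0045):
    robot.move_straight(bw([x,Y,-.0081]),rate=.02);o=robot.observe();f=RB.T@o["wrist_force"];b=RB.T@(o["tool_pos"]-SEAT)
    print(x,b,f,"%.2f"%o["t"])
p,d=robot.read_camera("scene");cv2.imwrite("pics/s6.png",cv2.resize(p[110:230,270:410,::-1],None,fx=5,fy=5,interpolation=cv2.INTER_CUBIC))
E
```

```text
0.0075 [ 0.0074 -0.0009 -0.0081] [-1.1119  0.2459  1.4489] 15.09
0.0065 [ 0.0065 -0.0009 -0.0081] [-0.3808  0.8185 -0.2742] 15.34
0.0055 [ 0.0054 -0.0009 -0.0081] [0.4698 0.8898 0.3437] 15.59
0.0045 [ 0.005  -0.0009 -0.008 ] [ 0.4902  0.5716 -0.7815] 15.84
```

View pics/s6.png

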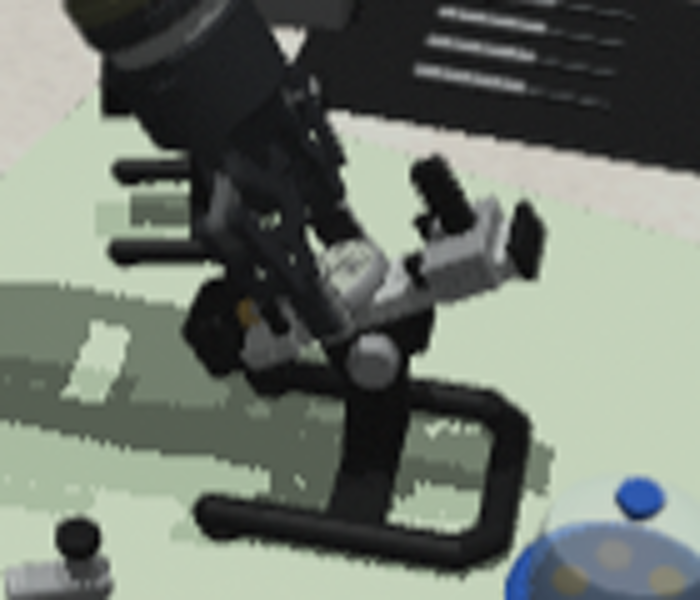

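```bash
python3 - <<'E'
from pose import *
robot.gripper_to(.080);st("rel")
robot.move_straight(bw([.005,-.0009,.05]),rate=.12)
robot.move_straight(bw([-.02,-.0009,.15]),rate=.25);st("up")
for n,b in(("scene",(270,110,410,230)),("top",(215,160,315,250))):
    p,d=robot.read_camera(n);np.savez(f"r_{n}.npz",p=p,d=d);cv2.imwrite(f"pics/r_{n}.png",cv2.resize(p[b[1]:b[3],b[0]:b[2],::-1],None,fx=5,fy=5,interpolation=cv2.INTER_CUBIC))
E
```

```text
rel t16.28 tcp [0.5742 0.2206 0.1153] open0.0799 F_bed [-0.1908 -0.2437  0.8049] T [-0.063   0.1993  0.0249]
up t17.48 tcp [0.4736 0.1932 0.2357] open0.0801 F_bed [-0.8903 -0.3796 -0.9607] T [-0.0566  0.2169 -0.0194]
```

View pics/r_scene.png

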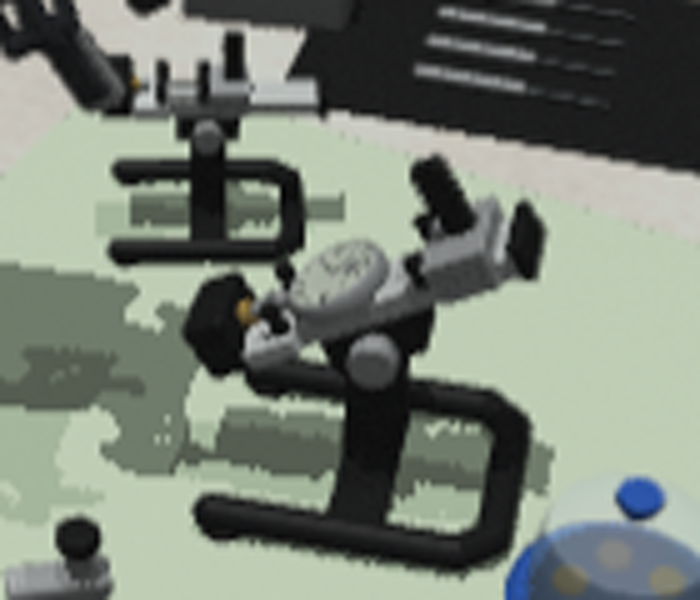

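View pics/r_top.png

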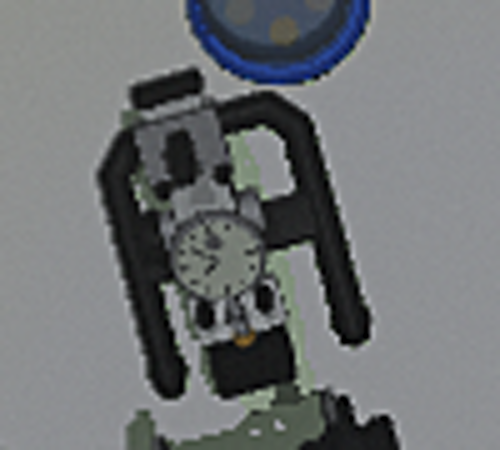

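The watch lies dial up with its crown against the pin at crop (238,318), and the jaw is open above it. I'll measure it in the bed frame next.

```bash
cat > meas.py <<'E'
from pose import *
def meas(pref):
    for n,b in(("top",(240,190,285,235)),("scene",(315,150,360,180))):
        z=np.load(f"{pref}_{n}.npz");uv,P=cloud(n,z["d"],b);q=(P-SEAT)@RB;g=z["p"][uv[:,1],uv[:,0]].astype(int)
        m=(q[:,2]>.009)&(q[:,2]<.018)&(np.abs(q[:,0]-.005)<.033)&(np.abs(q[:,1])<.03)
        md=np.median(q[m],0);k=m&(np.hypot(q[:,0]-md[0],q[:,1]-md[1])<.0265)
        A=np.c_[q[k][:,:2]-md[:2],np.ones(k.sum())];pl=np.linalg.lstsq(A,q[k][:,2],rcond=None)[0]
        c,r=cv2.minEnclosingCircle(np.ascontiguousarray(q[k][:,:2].astype(np.float32)))
        s=(q[:,0]-c[0]<-.029)&(q[:,0]-c[0]>-.044)&(np.abs(q[:,1]-c[1])<.009)&(q[:,2]>.005)&(q[:,2]<.014)
        print(n,k.sum(),"med",md,"circ",c,r,"slopes",pl,"stem",s.sum(),q[s].mean(0))
E
python3 -c "
from meas import *
meas('r')"
```

```text
top 247 med [ 0.0058 -0.0008  0.0129] circ (0.0059842634946107864, -0.0007363163167610765) 0.02650667168200016 slopes [0.0058 0.0046 0.0128] stem 13 [-0.0303 -0.0003  0.0102]
scene 168 med [ 0.0047 -0.0041  0.0121] circ (0.004894252400845289, -0.00406067818403244) 0.026104921475052834 slopes [-0.01   0.023  0.012] stem 13 [-0.0313  0.      0.0092]
```

```bash
python3 - <<'E'
from pose import *
Y=-.0009
robot.move_ptp(bw([.0786,Y,.10]),RT(RB,-1))
robot.move_straight(bw([.0786,Y,.0233]),rate=.12);st("at")
robot.gripper_to(0.);st("grip")
robot.move_straight(bw([.062,Y,.0233]),rate=.04);st("s")
p,d=robot.read_camera("top");cv2.imwrite("pics/j1.png",cv2.resize(p[160:250,215:315,::-1],None,fx=5,fy=5,interpolation=cv2.INTER_CUBIC))
x=.062
while x>.0545:
    x-=.001;robot.move_straight(bw([x,Y,.0233]),rate=.02);o=robot.observe();f=RB.T@o["wrist_force"];b=RB.T@(o["tool_pos"]-SEAT)
    print("%.4f"%x,b,f,"%.2f"%o["t"])
    if f[0]>18: break
E
```

```text
at t18.88 tcp [0.619  0.2329 0.182 ] open0.0802 F_bed [ 0.1709  0.65   -0.0679] T [-0.0574  0.2292 -0.0454]
grip t19.51 tcp [0.6189 0.2327 0.1816] open0.0111 F_bed [-1.405  -0.1757  4.8368] T [-0.2111  0.408  -0.0746]
s t20.07 tcp [0.6058 0.2292 0.1732] open0.0111 F_bed [ 3.0816 -0.8328  1.6792] T [-0.0382 -0.3119 -0.1037]
0.0610 [ 0.0619 -0.0009  0.0237] [ 4.8129 -1.5269  1.6845] 20.38
0.0600 [ 0.0606 -0.001   0.0237] [ 2.9364 -2.0448  2.7162] 20.62
0.0590 [ 0.0595 -0.001   0.0237] [ 3.7976 -2.4781  3.9818] 20.88
0.0580 [ 0.0583 -0.001   0.0236] [ 3.8833 -1.2802  4.2429] 21.12
0.0570 [ 0.0573 -0.001   0.0236] [ 4.4567 -1.0819  3.8507] 21.38
0.0560 [ 0.0564 -0.0009  0.0237] [ 5.0141 -1.4466  4.5004] 21.62
0.0550 [ 0.0557 -0.001   0.0237] [ 5.8549 -1.2859  2.9657] 21.88
0.0540 [ 0.0548 -0.0009  0.0237] [ 4.7662 -1.7329  3.3542] 22.12
```

View pics/j1.png

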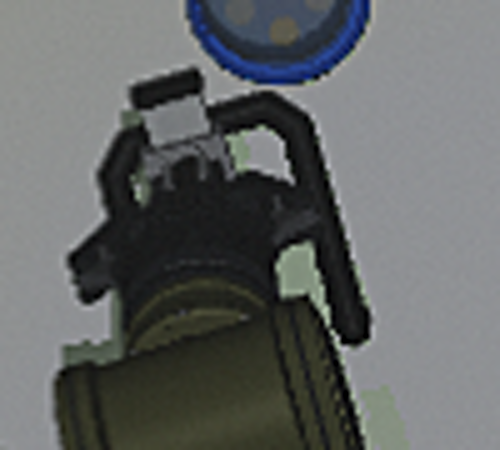

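```bash
python3 - <<'E'
from pose import *
Y=-.0009
p,d=robot.read_camera("scene");cv2.imwrite("pics/j2.png",cv2.resize(p[110:230,270:410,::-1],None,fx=5,fy=5,interpolation=cv2.INTER_CUBIC))
x=.054
while x>.0475:
    x-=.0005;robot.move_straight(bw([x,Y,.0233]),rate=.01);o=robot.observe();f=RB.T@o["wrist_force"];b=RB.T@(o["tool_pos"]-SEAT)
    print("%.4f"%x,b,f,"%.2f"%o["t"])
    if f[0]>13: break
E
```

```text
0.0535 [ 0.0544 -0.0009  0.0237] [ 6.3928 -1.8039  3.387 ] 22.43
0.0530 [ 0.0539 -0.001   0.0237] [ 5.345  -1.2613  2.6883] 22.68
0.0525 [ 0.0534 -0.001   0.0237] [ 5.7258 -2.1428  2.7255] 22.93
0.0520 [ 0.0529 -0.001   0.0237] [ 6.7216 -2.3859  2.42  ] 23.18
0.0515 [ 0.0525 -0.001   0.0237] [ 6.6802 -1.4511  2.7891] 23.43
0.0510 [ 0.052  -0.0009  0.0237] [ 6.3677 -1.4318  1.9222] 23.68
0.0505 [ 0.0515 -0.0009  0.0237] [ 6.5257 -2.8559  2.6568] 23.93
0.0500 [ 0.0511 -0.001   0.0237] [ 6.8306 -1.1643  1.4175] 24.18
0.0495 [ 0.0509 -0.001   0.0237] [ 7.3876 -1.8033  0.9837] 24.43
0.0490 [ 0.0509 -0.001   0.0238] [10.1183 -1.4513 -2.6405] 24.68
0.0485 [ 0.0508 -0.001   0.0238] [10.5051 -0.5963 -2.8618] 24.93
0.0480 [ 0.0507 -0.0009  0.0238] [10.2581 -2.1016 -5.066 ] 25.18
0.0475 [ 0.0507 -0.0009  0.0238] [12.8989 -0.9961 -6.1816] 25.43
```

View pics/j2.png

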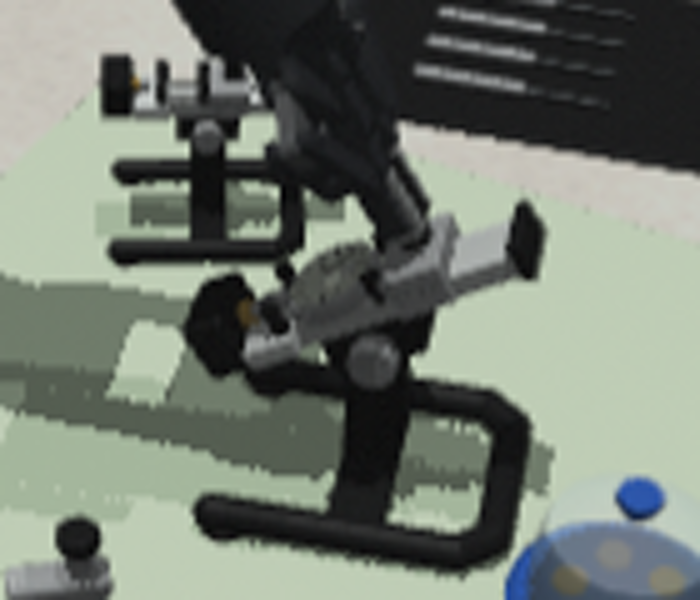

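```bash
python3 - <<'E'
from pose import *
Y=-.0009
robot.move_straight(bw([.0495,Y,.0236]),rate=.02);st("relax")
robot.gripper_to(.045);st("rel")
robot.move_straight(bw([.0505,Y,.08]),rate=.10)
robot.move_straight(bw([-.03,Y,.16]),rate=.25);st("up")
for n,b in(("scene",(270,110,410,230)),("top",(215,160,315,250))):
    p,d=robot.read_camera(n);np.savez(f"f_{n}.npz",p=p,d=d);cv2.imwrite(f"pics/f_{n}.png",cv2.resize(p[b[1]:b[3],b[0]:b[2],::-1],None,fx=5,fy=5,interpolation=cv2.INTER_CUBIC));cv2.imwrite(f"pics/F_{n}.png",p[...,::-1])
from meas import meas
meas("f")
E
```

```text
relax t25.68 tcp [0.5959 0.2265 0.1669] open0.0115 F_bed [ 8.6083 -1.6833 -1.7208] T [ 0.0619 -1.0601 -0.1514]
rel t26.10 tcp [0.594  0.2262 0.1647] open0.0453 F_bed [ 0.1251  0.6857 -0.09  ] T [-0.0619  0.2643  0.0132]
up t27.42 tcp [0.4606 0.1897 0.2397] open0.0446 F_bed [ 0.1524  0.4751 -0.548 ] T [-0.0101  0.1984 -0.0055]
top 232 med [ 0.0036 -0.0009  0.0126] circ (0.0030342135578393936, -0.0009112291736528277) 0.026406370103359222 slopes [-0.0126 -0.0103  0.0126] stem 12 [-0.0347 -0.0004  0.0098]
scene 160 med [ 0.0047 -0.0023  0.0122] circ (0.004633565898984671, -0.002168424194678664) 0.026530129835009575 slopes [0.002  0.0071 0.012 ] stem 7 [-0.0306 -0.0008  0.0103]
```

View pics/f_scene.png

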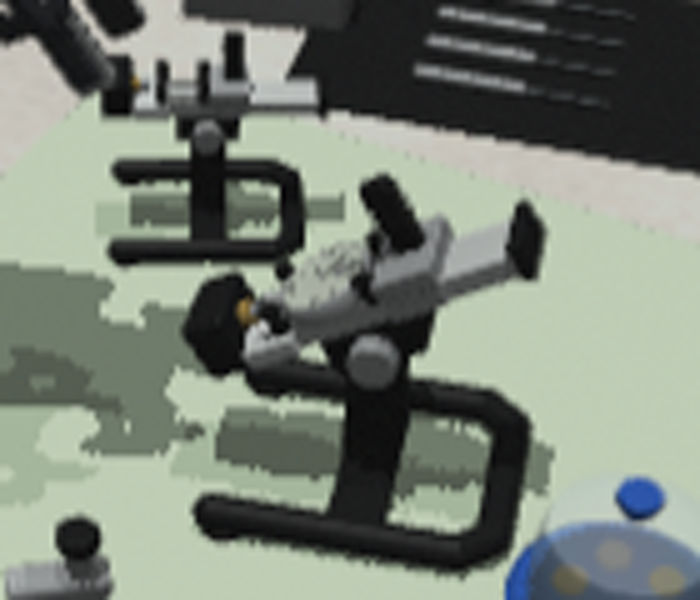

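View pics/f_top.png

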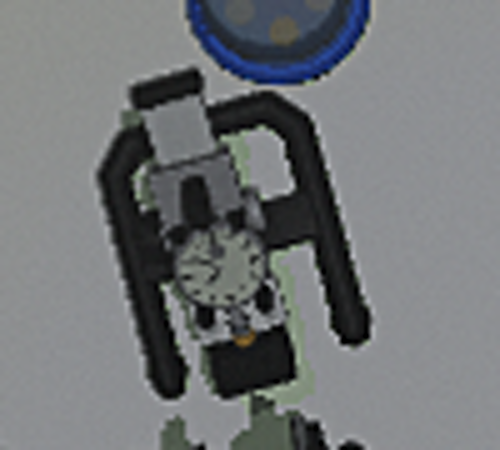

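View pics/F_scene.png

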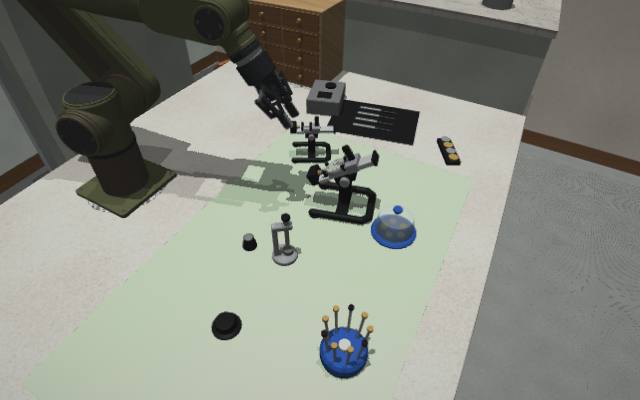

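```bash
python3 - <<'E'
from pose import *
for pref in "rf":
    for n,b in(("top",(235,180,290,240)),("scene",(310,135,375,185))):
        z=np.load(f"{pref}_{n}.npz");uv,P=cloud(n,z["d"],b);q=(P-SEAT)@RB
        m=(q[:,2]>.03)&(q[:,2]<.06)&(np.abs(q[:,1])<.012)&(q[:,0]>.03)&(q[:,0]<.1);
        w=(q[:,2]>.0085)&(q[:,2]<.017)&(np.abs(q[:,1]+.001)<.006)&(q[:,0]<.005)&(q[:,0]>-.03)
        pb=(q[:,2]>.017)&(q[:,2]<.026)&(q[:,0]<-.045)
        print(pref,n,"lug",m.sum(),q[m].mean(0),"watch lower edge x",np.sort(q[w][:,0])[:4],"block",pb.sum(),q[pb].mean(0))
E
```

```text
r top lug 48 [ 0.0821 -0.0014  0.048 ] watch lower edge x [-0.0293 -0.0282 -0.0276 -0.0257] block 131 [-0.0622 -0.0008  0.0215]
r scene lug 70 [ 0.08   -0.0041  0.0428] watch lower edge x [-0.0299 -0.0253 -0.0251 -0.019 ] block 84 [-0.0686  0.0293  0.0208]
f top lug 44 [ 0.0544 -0.0012  0.0484] watch lower edge x [-0.0285 -0.0275 -0.0254 -0.0249] block 127 [-0.0623 -0.0001  0.0215]
f scene lug 79 [ 0.0522 -0.004   0.0431] watch lower edge x [-0.0293 -0.0249 -0.0247 -0.0236] block 80 [-0.0671  0.0245  0.0209]
```

```bash
python3 - <<'E'
from pose import *
st();print(robot.hand_in())
E
```

```text
t27.52 tcp [0.4608 0.1897 0.2391] open0.0450 F_bed [ 0.0833 -0.0067  0.522 ] T [-0.1085  0.2777  0.0038]
the job is handed in; nothing more can be done
None
```

The watch is on the larger stand and the job is handed in at 27.5 s of the 59 s allowed; no verdict is reported. I opened the jaw by its lug, laid the watch dial up with its crown at the pin, and slid the jaw down in 0.5–1 mm steps. I then released it and backed clear.

**What the last checks showed:**
- **Jaw:** It met a firm stop at an opening of about 0.0197 m, against 0.020 m for a watch at home. Wrist force along the bed stayed below about 13 N. After release the cameras showed the lug had kept its full travel of 27.7 mm, against 27.8 mm by the arm, so the jaw had not slipped back.
- **Pin:** I could not see the pin directly. Its travel is inferred: push force rose from about 3.5 N to 6.5 N over the last 5.5 mm before the stop, which fits the pin pressed fully home.
- **Watch:** It lies flat on the bed within about 0.02 rad, with the crown straight down the slope and centred to about 1–2 mm.
- **Bed and bench:** The top camera showed the pickup block unchanged. The press, driver stand, dust cover and loupe looked undisturbed by eye; I did not measure their positions. The wrist force was near zero at the end.

**Check that disagreed:** the final camera fit put the watch centre 3–4.6 mm up the slope from home. I did not trust it, because the jaw carriage is almost as high as the dial and its points mix into that fit. A second look at the watch's lower edge gave values too scattered to settle it, so I relied on the jaw stop and the force rise.

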